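# Refill the steel spice rack in reverse order

## Robot

A 6-joint arm with a two-finger parallel gripper is mounted at the origin on the work surface. World frame = base frame: x ahead of the robot, y to its left, z up, the work surface at z = 0. Lengths are in mm, angles in rad, forces in N, time in s.
With the tool pointing down it reaches from about 275 to 1000 mm from the base axis. Payload 8.4 kg.
Tool frame: the origin (TCP) lies midway between the tips of the shut fingers; the grasp point (between the pads) lies 19 mm behind it (r.grip_point_offset is the distance from the TCP to the grasp point, in mm); z points along the fingers, y is the line along which they close (so a half turn about z gives the same grasp; the last joint's range is limited). The gripper opens to 85 mm and grips with 20 to 120 N. Pads are 22 mm wide; open, the fingers measure 114 mm over their backs; the gripper's body (76 mm by 85 mm) begins 54 mm behind the grasp point. The pads swing forward as they close: fully open they stand 13 mm farther back than shut.
Start: joints at [-1.3, 0.353, 1.633, -0, 1.155, -0.002], TCP at [168.391, -601.891, 231.281] pointing down, gripper open.
Joint ranges: [-2.63, 2.63], [-0.92, 2.1], [0.06, 2.66], [-1.3, 4.44], [0, 2.69], [-3.02, 3.02]. Speed limits (rad/s): [2.22, 2.22, 2.79, 3.14, 3.14, 3.14].

## Interface

Orientations are given as [roll, pitch, yaw] about the fixed x, y, z axes, in that order (R = Rz(yaw) Ry(pitch) Rx(roll)).
In Python, from rig import r gives the robot as it stands. The module is installed in compiled form; this text tells all that it offers.
- The arm moves only by the shell command python3 -m creep 'ROWS' [FORCE]. ROWS is text: rows parted by semicolons, each of 7 numbers parted by spaces: the turn, a rotation vector about the tool's x, y, z in degrees, then the shift along the tool's x, y, z in m, then the closure in counts, from 0 (fully open) to 255 (shut). A call has 1 to 8 rows; each row is the pose to reach, as a shift and turn from the pose commanded when the call began, along the tool's axes at that moment; what a row does not reach only later rows make up. A row lasts 1/8 s, in which the tool goes at most 62.5 mm and 10.7 degrees, less where a joint would pass 70% of its speed; a pose out of reach is approached as far as the arm can. A call with a gripper value outside its range is refused whole. The fingers move at their own pace and stop on an object; FORCE is the grip in N (left out, the last holds). Time passes only in rows, so rows that repeat a pose let the fingers close. It gives the time, the measured TCP pose, the force, the opening and the grip force at its end, in the units of the state.
- r.sense(): the state, without advancing time (a new reading comes with each control period).
- r.grab_frame(name): name is "scene" or "top" or "wrist"; returns a dict with "img" (480x640x3 uint8, red, green, blue), "range_z" (480x640 float32, mm along the optical axis (not along the pixel's ray), 0 where there is no reading), "K" (3x3 intrinsics, pixels), "D" ([k1, k2, p1, p2, k3] as OpenCV has them; the pictures are not rectified), "world_from_camera" (4x4, takes a point from camera to world coordinates). Camera axes: x right, y up, looking along -z (the intrinsics and any distortion apply to the point x, -y, -z); pixel columns grow to the right and rows downward; lengths in mm; the calibration is good to about 2 mm. A picture is of the moment at which its call begins.
- r.sign_off(): hands the job in; it is judged then, once.
The state is a dict: "clock": time; "qpos": joint angles; "qvel": joint speeds; "joint_efforts": joint torques, N m; "eef_pos": TCP position; "tcp_rot": TCP orientation; "contact_force": force on the tool from outside, world axes, zero at the start; "wrist_torque": the same for the moment, N m; "opening": opening from 0.0 (shut) to 1.0 (fully open); "grasp_force": force on a finger pad.
Only numpy, scipy, OpenCV 4.12 (cv2) and the standard library are available. Lean on these libraries where they do the work, as an engineer would, in place of code of your own. Each camera call takes 0.05 s, during which the arm holds its last target. There are 200 camera calls.

## Task

Move the four spice jars from the bamboo tray into the steel rack, one to a compartment, in the reverse of the order they stand in now, so that the cook across the island reads them from left to right as you see them now: the jar at the left end of the tray, seen from the robot, goes to the right end of the steel rack, the next one beside it, and so on. Keep the jars upright, set each down gently on the floor of its compartment without dropping it, and let go.

Things in the scene. Friction and masses are not known exactly. Their poses are not given: they have to be found in the camera images.
- jar_red: closed glass spice jar with a red lid, 85 mm tall, about 110 to 210 g: clear glass 42 mm in diameter up to 56 mm, shoulder, then the red lid, 43 mm in diameter, from 63 to 85 mm. Origin at the centre of its underside, z up. Starts upright in the tray behind the red tag, up to 5 mm off its compartment's centre, 15 to 35 mm clear of its neighbours
- jar_yellow: closed glass spice jar with a yellow lid, 85 mm tall, about 110 to 210 g: clear glass 42 mm in diameter up to 56 mm, shoulder, then the yellow lid, 43 mm in diameter, from 63 to 85 mm. Origin at the centre of its underside, z up. Starts upright in the tray behind the yellow tag, up to 5 mm off its compartment's centre, 15 to 35 mm clear of its neighbours
- jar_blue: closed glass spice jar with a blue lid, 85 mm tall, about 110 to 210 g: clear glass 42 mm in diameter up to 56 mm, shoulder, then the blue lid, 43 mm in diameter, from 63 to 85 mm. Origin at the centre of its underside, z up. Starts upright in the tray behind the blue tag, up to 5 mm off its compartment's centre, 15 to 35 mm clear of its neighbours
- jar_green: closed glass spice jar with a green lid, 85 mm tall, about 110 to 210 g: clear glass 42 mm in diameter up to 56 mm, shoulder, then the green lid, 43 mm in diameter, from 63 to 85 mm. Origin at the centre of its underside, z up. Starts upright in the tray behind the green tag, up to 5 mm off its compartment's centre, 15 to 35 mm clear of its neighbours
- tag_red: flat red tile, 16 (x) by 36 (y) by 4 mm, fixed on the tray's front ledge (its top 20 mm above the worktop); marks where the jar with the red lid starts. Origin at the centre of its underside; the compartment's centre is 47 mm from it along the tray's +x (away from the robot)
- tag_yellow: flat yellow tile, 16 (x) by 36 (y) by 4 mm, fixed on the tray's front ledge (its top 20 mm above the worktop); marks where the jar with the yellow lid starts. Origin at the centre of its underside; the compartment's centre is 47 mm from it along the tray's +x (away from the robot)
- tag_blue: flat blue tile, 16 (x) by 36 (y) by 4 mm, fixed on the tray's front ledge (its top 20 mm above the worktop); marks where the jar with the blue lid starts. Origin at the centre of its underside; the compartment's centre is 47 mm from it along the tray's +x (away from the robot)
- tag_green: flat green tile, 16 (x) by 36 (y) by 4 mm, fixed on the tray's front ledge (its top 20 mm above the worktop); marks where the jar with the green lid starts. Origin at the centre of its underside; the compartment's centre is 47 mm from it along the tray's +x (away from the robot)
- bamboo_tray: fixed bamboo tray, starts full, left or right of the robot: row of four compartments 60 mm square inside, centres at x = 0, y = +99, +33, -33, -99 mm. 72 (x) by 270 (y) by 22 mm high, floor 6 mm above the worktop; ledge with the tags on the robot's side. Origin: underside, below the row's middle; x away from the robot, y along the row to the robot's left, yaw within 0.35 rad
- steel_rack: fixed steel rack, starts empty, beside the tray: row of four compartments 62 mm square inside, centres at x = 0, y = +99, +33, -33, -99 mm. 70 (x) by 268 (y) by 26 mm high, floor 4 mm above the worktop. Origin: underside, below the row's middle; x away from the robot, y along the row to the robot's left, yaw within 0.35 rad. Things nearby are under 100 mm tall, taller only beyond x = 0.75 m

How it is judged:
By the outcome, as a careful person would: the job done as asked, in the order asked, and still so for the second after the job is handed in, with the robot touching nothing.
It also fails if it takes over 106 s, if anything falls off the work surface, if the arm or the gripper's body presses on something with over 40 N, if the wrist force passes 120 N, or if a joint passes its speed limit or range.

## Working session

There is one attempt and no reset: what is moved stays moved. The work goes in short steps, Python scripts to look and compute and a shell command to move; the robot and the scene stay as the last step left them, time stands still between calls to the robot, and variables do not carry over. Pictures are saved under pics/ and viewed, at most 14 in all, crops included, and the job is handed in when it is done.

```bash
mkdir -p pics; cat > h.py <<'E'
import numpy as np, cv2
from rig import r
def grab(name, png=None):
    f=r.grab_frame(name)
    if png: cv2.imwrite('pics/'+png, f['img'][:,:,::-1])
    return f
def ray(f,uv):
    p=cv2.undistortPoints(np.array(uv,float).reshape(-1,1,2),f['K'],np.array(f['D'],float)).reshape(-1,2)
    T=np.array(f['world_from_camera'])
    d=np.c_[p[:,0],-p[:,1],-np.ones(len(p))]@T[:3,:3].T
    return T[:3,3],d
def onplane(f,uv,z):
    o,d=ray(f,uv); return o+d*((z-o[2])/d[:,2])[:,None]
def pts(f,uv):  # from range
    uv=np.array(uv,int); o,d=ray(f,uv); return o+d*f['range_z'][uv[:,1],uv[:,0]][:,None]
E
python3 - <<'E'
from h import *
s=r.sense(); print({k:np.round(v,3) for k,v in s.items()})
a=grab('top','top.png'); b=grab('scene','scene.png')
for f in(a,b): print(np.round(f['world_from_camera'],2).tolist(), f['D'])
E
```

```text
{'clock': np.float64(0.0), 'qpos': array([-1.3  ,  0.354,  1.634, -0.   ,  1.155, -0.002]), 'qvel': array([ 0.   ,  0.001, -0.001,  0.001, -0.   ,  0.001]), 'joint_efforts': array([-2.0000e-03, -6.0526e+01, -3.4207e+01, -0.0000e+00,  1.0000e-02,
       -0.0000e+00]), 'eef_pos': array([ 168.275, -601.434,  230.559]), 'tcp_rot': array([-3.14 ,  0.   ,  0.273]), 'contact_force': array([0.657, 0.261, 0.187]), 'wrist_torque': array([-0.04 ,  0.044,  0.005]), 'grasp_force': np.float64(0.0), 'opening': np.float64(1.001)}
[[-0.03, 0.99, -0.16, 379.72], [-1.0, -0.03, 0.0, -3.93], [-0.0, 0.16, 0.99, 938.05], [0.0, 0.0, 0.0, 1.0]] [-0.00179059  0.          0.          0.          0.        ]
[[0.77, -0.33, 0.54, 978.03], [0.63, 0.43, -0.64, -571.52], [-0.02, 0.84, 0.54, 515.04], [0.0, 0.0, 0.0, 1.0]] [-0.09834041  0.          0.          0.          0.        ]
```

View pics/top.png

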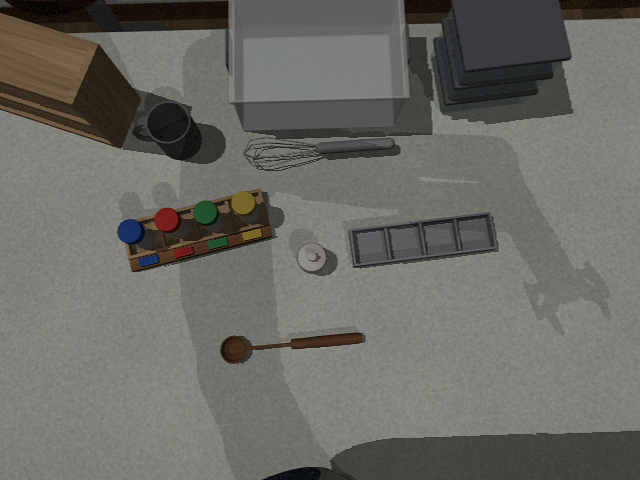

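View pics/scene.png

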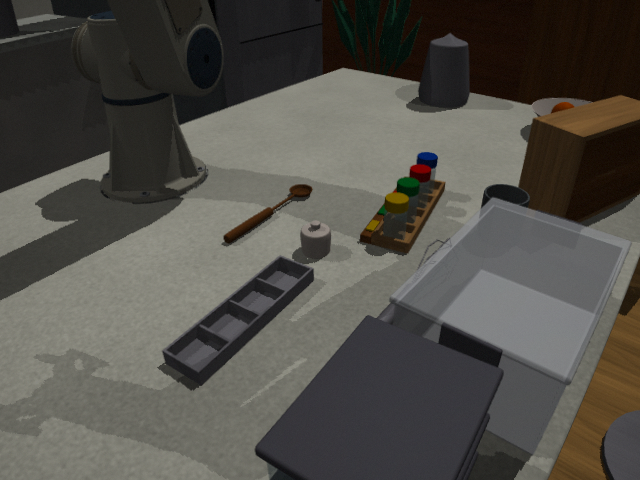

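Top view: the tray at left (rows 190–270) holds blue (131,231), red (167,219), green (206,212), yellow (243,203), left to right. The rack is empty, columns 350–496, rows 213–267, with a small white pot between them at (312,258). The scene view agrees. So blue goes to the rack's right end and yellow to its left end.

```bash
cat > m.py <<'E'
from h import *
HUE=dict(blue=(105,130),red=(172,8),green=(45,85),yellow=(20,34))
def blobs(f,c,amin=40):
    hsv=cv2.cvtColor(f['img'],cv2.COLOR_RGB2HSV); lo,hi=HUE[c]; H=hsv[...,0]
    m=((H>=lo)&(H<=hi) if lo<hi else (H>=lo)|(H<=hi))&(hsv[...,1]>150)&(hsv[...,2]>40)
    m=cv2.morphologyEx(m.astype(np.uint8),cv2.MORPH_OPEN,np.ones((3,3)))
    n,l,st,ce=cv2.connectedComponentsWithStats(m)
    return [(st[i,4],ce[i],l==i) for i in range(1,n) if st[i,4]>=amin]
E
python3 - <<'E'
from m import *
f=grab('top')
for c in HUE:
    for a,ce,m in blobs(f,c):
        v,u=np.nonzero(m); p=pts(f,np.c_[u,v]); z=p[:,2]
        top=p[np.abs(z-np.median(z))<4]
        print(c,a,ce.round(),'z',np.percentile(z,[5,50,95]).round(),'@91',onplane(f,[ce],91)[0].round(1),'@20',onplane(f,[ce],20)[0].round(1),'rng',top.mean(0).round(1), np.ptp(top[:,:2],axis=0).round())
# rack: rim
u,v=np.meshgrid(np.arange(335,512),np.arange(198,285)); uv=np.c_[u.ravel(),v.ravel()]
p=pts(f,uv); k=(p[:,2]>17)&(p[:,2]<35)
m=np.zeros((480,640),np.uint8); m[uv[k,1],uv[k,0]]=1
n,l,st,ce=cv2.connectedComponentsWithStats(m); i=1+st[1:,4].argmax()
vv,uu=np.nonzero(l==i); q=onplane(f,np.c_[uu,vv],26)
c,s,a=cv2.minAreaRect(q[:,:2].astype(np.float32)); print('rack rect',c,s,a,'z',np.median(p[k,2]))
k=(p[:,2]<12)&(p[:,2]>-5); print('floor-ish z',np.percentile(p[k,2],[5,50,95]))
# tall things near
U,V=np.meshgrid(np.arange(100,520),np.arange(120,380)); P=pts(f,np.c_[U.ravel(),V.ravel()])
k=(P[:,2]>40)&(P[:,0]<600); print('tallest x<600',P[k][P[k][:,2].argmax()])
E
```

```text
blue 441 [129. 231.] z [89. 91. 94.] @91 [551.2 314.   91. ] @20 [565.6 340.7  20. ] rng [551.1 313.9  91.3] [41. 40.]
blue 149 [148. 260.] z [18. 20. 23.] @91 [498.7 279.1  91. ] @20 [508.7 302.8  20. ] rng [508.6 302.7  20.2] [18. 35.]
red 482 [167. 220.] z [84. 91. 94.] @91 [568.6 249.3  91. ] @20 [584.5 270.5  20. ] rng [569.7 249.5  91.3] [41. 42.]
red 167 [183. 251.] z [17. 20. 23.] @91 [512.2 220.6  91. ] @20 [523.3 239.4  20. ] rng [523.4 239.2  20.1] [21. 37.]
yellow 444 [243. 202.] z [89. 91. 94.] @91 [596.1 116.   91. ] @20 [614.2 126.1  20. ] rng [596.  115.7  91.5] [42. 41.]
yellow 164 [251. 234.] z [18. 20. 23.] @91 [539.  101.6  91. ] @20 [552.4 110.5  20. ] rng [552.3 110.3  20.2] [21. 36.]
rack rect (534.3805541992188, -209.44149780273438) (71.29983520507812, 269.2478332519531) 5.59712553024292 z 25.374808103096996
floor-ish z [-1.80747297  1.49243256  6.51609695]
tallest x<600 [379.72389542  -3.92919814 938.04792625]
```

```bash
cat > go.py <<'E'
from m import *
import sys
def rel(x,y,z,yaw,s=None):
    s=s or r.sense(); from scipy.spatial.transform import Rotation as R
    R0=R.from_euler('xyz',s['tcp_rot']); R1=R.from_euler('xyz',[np.pi,0,yaw])
    d=R0.inv().apply(np.array([x,y,z])-s['eef_pos'])/1000; w=np.degrees((R0.inv()*R1).as_rotvec())
    print('clk',round(float(s['clock']),2),'turn',w.round(1),'shift',d.round(4),'rows',np.ceil(max(np.linalg.norm(d)/.0625,np.linalg.norm(w)/10.7)))
if __name__=='__main__': rel(*map(float,sys.argv[1:]))
E
python3 - <<'E'
from m import *
from go import rel
f=grab('top'); hsv=cv2.cvtColor(f['img'],cv2.COLOR_RGB2HSV)
print(hsv[212,206],hsv[243,217])
HUE['green']=(50,95)
for a,ce,m in blobs(f,'green'):
    v,u=np.nonzero(m); p=pts(f,np.c_[u,v]); t=p[np.abs(p[:,2]-np.median(p[:,2]))<4]; print(a,ce,t.mean(0).round(1),np.ptp(t,axis=0).round())
rel(551,314,180,1.794)
E
```

```text
[ 66 135  83] [ 66 154  78]
clk 0.2 turn [ -0.   -0.  -87.2] shift [ 0.6152 -0.7786  0.0515] rows 16.0
```

```bash
python3 -m creep '0 0 -87.2 0.615 -0.779 0.051 0;0 0 -87.2 0.615 -0.779 0.051 0;0 0 -87.2 0.615 -0.779 0.051 0;0 0 -87.2 0.615 -0.779 0.051 0;0 0 -87.2 0.615 -0.779 0.051 0;0 0 -87.2 0.615 -0.779 0.051 0;0 0 -87.2 0.615 -0.779 0.051 0;0 0 -87.2 0.615 -0.779 0.051 0' 40
sed -i 's/>150/>110/' m.py
python3 - <<'E'
from m import *
from go import rel
f=grab('top')
for a,ce,m in blobs(f,'green'):
    v,u=np.nonzero(m); p=pts(f,np.c_[u,v]); t=p[np.abs(p[:,2]-np.median(p[:,2]))<4]; print(a,ce,t.mean(0).round(1),np.ptp(t,axis=0).round())
rel(551,314,180,1.794)
E
```

```text
clock: 1.2
eef_pos: [361.3, -139.3, 205.8]
tcp_rot: [3.141, 0.001, 1.779]
contact_force: [0.5, -0.8, -0.6]
opening: 1.001
grasp_force: 0.0
435 [204.85977011 211.9816092 ] [580.7 182.5  91.5] [40. 39.  7.]
154 [217.40909091 242.83766234] [537.7 174.2  20.4] [19. 36.  7.]
clk 1.25 turn [ 0.1 -0.2 -0.2] shift [0.3951 0.2811 0.0271] rows 8.0
```

```bash
python3 -m creep '0 0 0 0.395 0.281 0.027 0;0 0 0 0.395 0.281 0.027 0;0 0 0 0.395 0.281 0.027 0;0 0 0 0.395 0.281 0.027 0;0 0 0 0.395 0.281 0.027 0;0 0 0 0.395 0.281 0.027 0;0 0 0 0.395 0.281 0.027 0;0 0 0 0.395 0.281 0.027 0'
python3 -m creep '0 0 0 0 0 0 0;0 0 0 0 0 0 0'
python3 - <<'E'
from m import *
from go import rel
rel(551,314,180,1.794); rel(551,314,57,1.794)
f=grab('wrist','w1.png')
for a,ce,m in blobs(f,'blue',200): print(a,ce,onplane(f,[ce],91)[0].round(1))
E
```

```text
clock: 2.25
eef_pos: [557.4, 304.7, 178.2]
tcp_rot: [3.142, -0.0, 1.774]
contact_force: [0.8, -0.6, 0.6]
opening: 1.002
grasp_force: 0.0
clock: 2.5
eef_pos: [556.2, 301.7, 178.1]
tcp_rot: [-3.14, 0.001, 1.773]
contact_force: [-0.2, 0.2, 0.3]
opening: 0.997
grasp_force: 0.0
clk 2.5 turn [-0.1  0.  -1.2] shift [ 0.0131 -0.0026 -0.0019] rows 1.0
clk 2.5 turn [-0.1  0.  -1.2] shift [ 0.0132 -0.0024  0.1211] rows 2.0
664 [272.01054217 206.9623494 ] [516.  319.4  91. ]
2861 [320.22789235 219.38378189] [550.4 317.5  91. ]
```

View pics/w1.png

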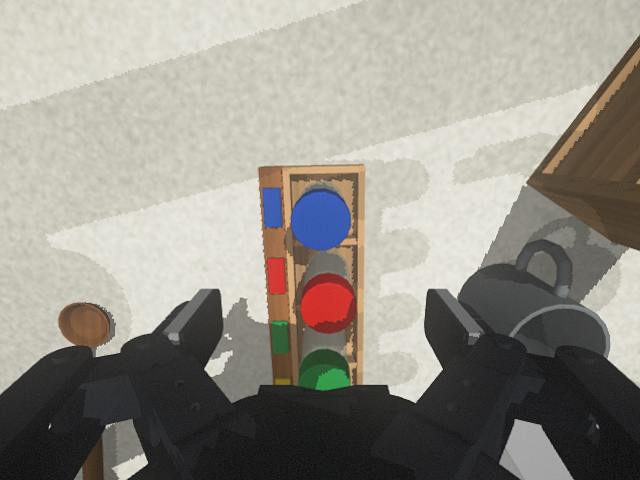

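Wrist view: blue lid at (320,219), red (327,302), green behind the gripper; the mug sits at (540,310) near the far finger. I'll check the clearance to it.

```bash
python3 - <<'E'
from m import *
from go import rel
f=grab('wrist'); U,V=np.meshgrid(np.arange(360,640,1),np.arange(0,290)); P=pts(f,np.c_[U.ravel(),V.ravel()])
th=.223; ex=np.array([np.cos(th),np.sin(th)]); ey=np.array([-ex[1],ex[0]])
k=(P[:,2]>35)&(P[:,2]<110)&(f['range_z'][V.ravel(),U.ravel()]>0)
for n,c in dict(blue=(551,314.5),red=(569.6,249.5),green=(580.7,182.5),yellow=(596,115.8)).items():
    d=P[:,:2]-c; k2=k&(np.abs(d@ey)<45)&(d@ex>30); print(n,k2.sum(), (d[k2]@ex).min().round() if k2.any() else None, np.percentile(P[k2,2],99) if k2.any() else None)
print(P[k][:,:3].min(0),P[k][:,:3].max(0))
rel(551,314.5,120,1.794)
E
```

```text
blue 4312 183.0 108.73055599975068
red 1892 145.0 81.97108878858586
green 0 None None
yellow 0 None None
[713.14027326 272.13142311  35.00929688] [832.49775764 399.95487095 109.90145548]
clk 2.6 turn [-0.   0.  -1.3] shift [ 0.0143 -0.0025  0.0586] rows 1.0
```

```bash
python3 -m creep '0 0 -1.3 0.0143 -0.0025 0.03 0;0 0 -1.3 0.0143 -0.0025 0.07 0;0 0 -1.3 0.0143 -0.0025 0.1 0;0 0 -1.3 0.0143 -0.0025 0.121 0;0 0 -1.3 0.0143 -0.0025 0.121 0;0 0 -1.3 0.0143 -0.0025 0.121 0'
python3 go.py 551 314.5 57 1.794
```

```text
clock: 3.35
eef_pos: [552.3, 315.9, 58.8]
tcp_rot: [3.14, -0.0, 1.795]
contact_force: [-0.3, 0.4, -0.3]
opening: 0.997
grasp_force: 0.0
clk 3.35 turn [ 0.1 -0.   0.1] shift [-0.0011 -0.0015  0.0018] rows 1.0
```

```bash
python3 -m creep '0 0 0 -0.001 -0.0015 0.002 120;0 0 0 -0.001 -0.0015 0.002 255;0 0 0 -0.001 -0.0015 0.002 255;0 0 0 -0.001 -0.0015 0.002 255;0 0 0 -0.001 -0.0015 0.002 255;0 0 0 -0.001 -0.0015 0.002 255' 40
python3 - <<'E'
from m import *
from go import rel
s=r.sense(); rel(544,-308,185,1.669); print(s['eef_pos'])
E
```

```text
clock: 4.1
eef_pos: [550.6, 314.7, 56.3]
tcp_rot: [3.141, -0.0, 1.796]
contact_force: [-1.5, -0.1, 6.1]
opening: 0.488
grasp_force: 40.0
clk 4.1 turn [ 0.  -0.   7.3] shift [-0.6055 -0.1451 -0.1289] rows 11.0
[550.57937305 314.70329181  56.34550145]
```

```bash
python3 -m creep '0 0 0 0 0 -0.015 255;0 0 0 0 0 -0.04 255;0 0 0 0 0 -0.08 255;0 0 0 0 0 -0.115 255;0 0 0 -0.01 -0.003 -0.129 255;0 0 1 -0.04 -0.01 -0.129 255;0 0 2 -0.09 -0.022 -0.129 255;0 0 3 -0.14 -0.034 -0.129 255'
python3 go.py 544 -308 185 1.669
```

```text
clock: 5.1
eef_pos: [547.2, 168.4, 183.8]
tcp_rot: [-3.14, 0.0, 1.743]
contact_force: [0.6, 0.5, -2.2]
opening: 0.496
grasp_force: 41.0
clk 5.1 turn [-0.1  0.   4.3] shift [-0.4688 -0.085  -0.0008] rows 8.0
```

```bash
python3 -m creep '0 0 0.5 -0.057 -0.01 0 255;0 0 1 -0.115 -0.021 0 255;0 0 2 -0.175 -0.032 0 255;0 0 2.5 -0.235 -0.043 0 255;0 0 3 -0.295 -0.053 0 255;0 0 3.6 -0.35 -0.063 0 255;0 0 4 -0.4 -0.073 0 255;0 0 4.3 -0.44 -0.08 0 255'
python3 -m creep '0 0 0 -0.02 -0.003 0 255;0 0 0 -0.029 -0.005 0 255;0 0 0 -0.029 -0.005 0 255;0 0 0 -0.029 -0.005 0 255'
python3 go.py 544 -308 60 1.669
python3 - <<'E'
from h import *
grab('scene','s2.png')
E
```

```text
clock: 6.1
eef_pos: [543.4, -279.0, 183.8]
tcp_rot: [-3.14, -0.001, 1.667]
contact_force: [1.8, 0.3, -1.6]
opening: 0.491
grasp_force: 41.0
clock: 6.6
eef_pos: [542.8, -304.9, 184.5]
tcp_rot: [-3.141, -0.001, 1.669]
contact_force: [0.3, 0.7, -1.5]
opening: 0.49
grasp_force: 41.0
clk 6.6 turn [-0. -0.  0.] shift [-0.0033  0.0009  0.1245] rows 2.0
```

View pics/s2.png

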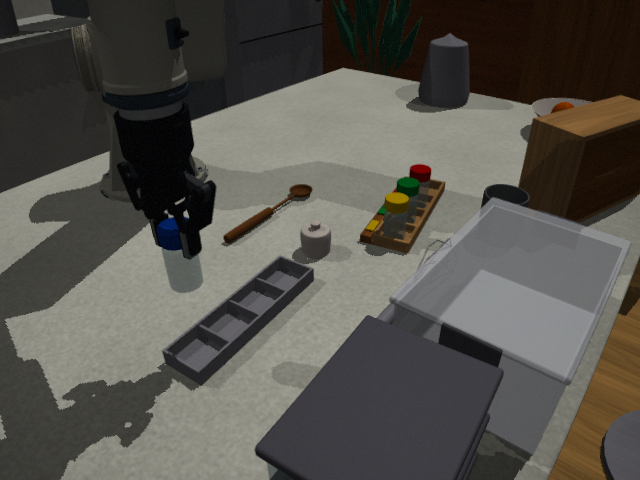

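The scene view shows the blue jar hanging upright in the gripper at (180,250), with the other three undisturbed. I'll lower it.

```bash
python3 -m creep '0 0 0 -0.003 0.001 0.04 255;0 0 0 -0.003 0.001 0.08 255;0 0 0 -0.003 0.001 0.105 255;0 0 0 -0.003 0.001 0.12 255;0 0 0 -0.003 0.001 0.124 255;0 0 0 -0.003 0.001 0.124 255;0 0 0 -0.003 0.001 0.124 255'
python3 go.py 544 -308 55 1.669
```

```text
clock: 7.52
eef_pos: [544.7, -309.4, 61.7]
tcp_rot: [3.14, 0.001, 1.668]
contact_force: [-0.5, 0.1, -1.8]
opening: 0.494
grasp_force: 41.0
clk 7.53 turn [ 0.1  0.1 -0. ] shift [ 0.0014 -0.0006  0.0067] rows 1.0
```

```bash
python3 -m creep '0 0 0 0.001 0 0.002 255;0 0 0 0.001 0 0.004 255;0 0 0 0.001 0 0.005 255;0 0 0 0.001 0 0.006 255;0 0 0 0.001 0 0.006 255;0 0 0 0.001 0 0.006 255'
```

```text
clock: 8.28
eef_pos: [544.0, -308.1, 54.6]
tcp_rot: [-3.142, 0.0, 1.668]
contact_force: [-0.4, 0.3, -1.4]
opening: 0.495
grasp_force: 41.1
```

```bash
python3 -m creep '0 0 0 0 0 0.0005 255;0 0 0 0 0 0.001 255;0 0 0 0 0 0.001 255'; python3 -m creep '0 0 0 0 0 0.0005 255;0 0 0 0 0 0.001 255;0 0 0 0 0 0.001 255'
```

```text
clock: 8.65
eef_pos: [544.2, -308.3, 54.4]
tcp_rot: [3.141, 0.0, 1.668]
contact_force: [-1.6, 0.6, 5.9]
opening: 0.488
grasp_force: 41.7
clock: 9.02
eef_pos: [544.3, -308.4, 54.2]
tcp_rot: [3.141, 0.001, 1.668]
contact_force: [-3.3, 2.1, 13.6]
opening: 0.495
grasp_force: 42.4
```

```bash
python3 -m creep '0 0 0 0 0 -0.0005 110;0 0 0 0 0 -0.0005 80;0 0 0 0 0 -0.0005 40;0 0 0 0 0 -0.0005 40;0 0 0 0 0 -0.03 40;0 0 0 0 0 -0.07 40;0 0 0 0 0 -0.12 40;0 0 0 0 0 -0.125 40'
python3 - <<'E'
from m import *
from go import rel
f=grab('top')
for a,ce,m in blobs(f,'blue',200): print(a,onplane(f,[ce],89)[0])
rel(569.6,249.5,180,1.794)
E
```

```text
clock: 10.02
eef_pos: [546.0, -309.2, 181.5]
tcp_rot: [3.136, 0.004, 1.668]
contact_force: [0.2, -0.8, 0.5]
opening: 0.844
grasp_force: 0.0
509 [ 544.99684118 -304.55401284   89.        ]
clk 10.07 turn [ 0.2  0.1 -7.2] shift [ 0.5532  0.0786 -0.001 ] rows 9.0
```

```bash
python3 -m creep '0 0 -7.2 0.553 0.079 0 40;0 0 -7.2 0.553 0.079 0 40;0 0 -7.2 0.553 0.079 0 40;0 0 -7.2 0.553 0.079 0 40;0 0 -7.2 0.553 0.079 0 40;0 0 -7.2 0.553 0.079 0 40;0 0 -7.2 0.553 0.079 0 40;0 0 -7.2 0.553 0.079 0 40'
python3 -m creep '0 0 0 0.05 0.007 0 30;0 0 0 0.053 0.008 0 20;0 0 0 0.053 0.008 0 0;0 0 0 0.053 0.008 0 0'
python3 go.py 569.6 249.5 57 1.794
```

```text
clock: 11.08
eef_pos: [565.3, 193.2, 176.0]
tcp_rot: [-3.139, 0.0, 1.794]
contact_force: [1.7, -0.5, 0.4]
opening: 0.845
grasp_force: 0.0
clock: 11.58
eef_pos: [562.2, 243.4, 177.0]
tcp_rot: [-3.14, 0.001, 1.793]
contact_force: [0.1, 0.9, -0.4]
opening: 1.002
grasp_force: 0.0
clk 11.57 turn [-0.1  0.  -0.1] shift [0.0044 0.0087 0.12  ] rows 2.0
```

```bash
python3 -m creep '0 0 0 0.004 0.0085 0.03 0;0 0 0 0.004 0.0085 0.07 0;0 0 0 0.004 0.0085 0.1 0;0 0 0 0.004 0.0085 0.12 0;0 0 0 0.004 0.0085 0.12 0;0 0 0 0.004 0.0085 0.12 0'
python3 go.py 569.6 249.5 57 1.794
```

```text
clock: 12.32
eef_pos: [570.6, 250.7, 58.7]
tcp_rot: [3.14, -0.0, 1.793]
contact_force: [0.5, 0.9, 0.0]
opening: 0.997
grasp_force: 0.0
clk 12.32 turn [ 0.1 -0.  -0. ] shift [-0.0009 -0.0013  0.0017] rows 1.0
```

```bash
python3 -m creep '0 0 0 -0.001 -0.0013 0.0017 120;0 0 0 -0.001 -0.0013 0.0017 255;0 0 0 -0.001 -0.0013 0.0017 255;0 0 0 -0.001 -0.0013 0.0017 255;0 0 0 -0.001 -0.0013 0.0017 255;0 0 0 -0.001 -0.0013 0.0017 255' 40
python3 -m creep '0 0 0 0 0 -0.015 255;0 0 0 0 0 -0.04 255;0 0 0 0 0 -0.08 255;0 0 0 0 0 -0.115 255;0 0 0 -0.01 -0.003 -0.129 255;0 0 1 -0.04 -0.01 -0.129 255;0 0 2 -0.09 -0.022 -0.129 255;0 0 3 -0.14 -0.034 -0.129 255'
python3 go.py 537.6 -242.3 185 1.669
```

```text
clock: 13.08
eef_pos: [569.1, 249.7, 56.6]
tcp_rot: [3.141, -0.0, 1.794]
contact_force: [-0.5, -1.0, 5.6]
opening: 0.491
grasp_force: 39.9
clock: 14.08
eef_pos: [565.5, 103.5, 184.3]
tcp_rot: [-3.14, 0.0, 1.742]
contact_force: [0.6, -0.4, -1.6]
opening: 0.495
grasp_force: 40.8
clk 14.07 turn [-0.1  0.   4.2] shift [-0.336  -0.0863 -0.0005] rows 6.0
```

```bash
python3 -m creep '0 0 0.6 -0.057 -0.015 0 255;0 0 1.4 -0.115 -0.03 0 255;0 0 2.2 -0.175 -0.045 0 255;0 0 3 -0.23 -0.06 0 255;0 0 3.7 -0.28 -0.072 0 255;0 0 4.2 -0.315 -0.081 0 255;0 0 4.2 -0.336 -0.086 0 255;0 0 4.2 -0.336 -0.086 0 255'
python3 -m creep '0 0 0 0 0 0 255;0 0 0 0 0 0 255'
python3 go.py 537.6 -242.3 62 1.669
```

```text
clock: 15.08
eef_pos: [538.2, -241.2, 184.5]
tcp_rot: [-3.141, -0.0, 1.666]
contact_force: [0.0, 0.1, 0.0]
opening: 0.492
grasp_force: 40.8
clock: 15.32
eef_pos: [538.9, -239.1, 184.8]
tcp_rot: [-3.141, -0.0, 1.67]
contact_force: [0.0, 0.5, -1.7]
opening: 0.488
grasp_force: 40.8
clk 15.32 turn [-0. -0.  0.] shift [-0.0031 -0.0016  0.1228] rows 2.0
```

Blue needed a measured TCP z of about 54.4 for contact, so I'll use the same profile here.

```bash
python3 -m creep '0 0 0 -0.003 -0.0016 0.04 255;0 0 0 -0.003 -0.0016 0.08 255;0 0 0 -0.003 -0.0016 0.105 255;0 0 0 -0.003 -0.0016 0.12 255;0 0 0 -0.003 -0.0016 0.124 255;0 0 0 -0.003 -0.0016 0.124 255;0 0 0 -0.003 -0.0016 0.124 255'
python3 -m creep '0 0 0 0.001 0 0.002 255;0 0 0 0.001 0 0.004 255;0 0 0 0.001 0 0.005 255;0 0 0 0.001 0 0.006 255;0 0 0 0.001 0 0.006 255;0 0 0 0.001 0 0.006 255'
```

```text
clock: 16.2
eef_pos: [538.2, -243.8, 61.9]
tcp_rot: [3.14, 0.001, 1.668]
contact_force: [0.6, 0.4, -0.4]
opening: 0.494
grasp_force: 40.8
clock: 16.95
eef_pos: [537.4, -242.5, 54.9]
tcp_rot: [3.142, -0.0, 1.668]
contact_force: [-0.4, -0.8, -0.5]
opening: 0.494
grasp_force: 40.9
```

```bash
python3 -m creep '0 0 0 0 0 0.0005 255;0 0 0 0 0 0.001 255;0 0 0 0 0 0.001 255'; python3 -m creep '0 0 0 0 0 0.0005 255;0 0 0 0 0 0.0005 255;0 0 0 0 0 0.0005 255'
```

```text
clock: 17.32
eef_pos: [537.6, -242.6, 54.6]
tcp_rot: [3.141, 0.0, 1.668]
contact_force: [-1.8, 0.7, 6.7]
opening: 0.487
grasp_force: 41.4
clock: 17.7
eef_pos: [537.7, -242.7, 54.6]
tcp_rot: [3.141, 0.0, 1.668]
contact_force: [-3.8, -0.1, 11.4]
opening: 0.493
grasp_force: 41.6
```

```bash
python3 -m creep '0 0 0 0 0 -0.0005 110;0 0 0 0 0 -0.0005 80;0 0 0 0 0 -0.0005 40;0 0 0 0 0 -0.0005 40;0 0 0 0 0 -0.03 40;0 0 0 0 0 -0.07 40;0 0 0 0 0 -0.12 40;0 0 0 0 0 -0.125 40'
python3 - <<'E'
from m import *
from go import rel
f=grab('top')
for c in('blue','red','green','yellow'):
  for a,ce,m in blobs(f,c,250): print(c,a,onplane(f,[ce],90)[0])
rel(580.7,182.5,180,1.794)
E
```

```text
clock: 18.7
eef_pos: [539.5, -243.5, 182.2]
tcp_rot: [3.136, 0.003, 1.668]
contact_force: [0.1, 0.9, -0.8]
opening: 0.842
grasp_force: 0.0
red 525 [ 537.92252949 -238.742245     90.        ]
green 433 [581.17046156 182.80327169  90.        ]
yellow 516 [594.78430171 115.83730179  90.        ]
clk 18.75 turn [ 0.2  0.1 -7.2] shift [4.194e-01 8.320e-02 2.000e-04] rows 7.0
```

```bash
python3 -m creep '0 0 -7.2 0.419 0.083 0 40;0 0 -7.2 0.419 0.083 0 40;0 0 -7.2 0.419 0.083 0 40;0 0 -7.2 0.419 0.083 0 40;0 0 -7.2 0.419 0.083 0 40;0 0 -7.2 0.419 0.083 0 40;0 0 -7.2 0.419 0.083 0 20;0 0 -7.2 0.419 0.083 0 0'
python3 -m creep '0 0 0 0 0 0 0;0 0 0 0 0 0 0'
python3 go.py 580.7 182.5 57 1.794
```

```text
clock: 19.75
eef_pos: [578.5, 185.7, 176.6]
tcp_rot: [-3.14, -0.0, 1.798]
contact_force: [-0.4, -0.1, 0.0]
opening: 0.998
grasp_force: 0.0
clock: 20.0
eef_pos: [578.9, 181.2, 177.8]
tcp_rot: [-3.14, 0.0, 1.792]
contact_force: [-0.0, 0.2, 0.0]
opening: 0.998
grasp_force: 0.0
clk 20.0 turn [-0.1  0.  -0.1] shift [0.0009 0.0022 0.1208] rows 2.0
```

```bash
python3 -m creep '0 0 0 0 0.001 0.03 0;0 0 0 0 0.001 0.07 0;0 0 0 0 0.001 0.1 0;0 0 0 0 0.001 0.122 0;0 0 0 0 0.001 0.122 0;0 0 0 0 0.001 0.122 0'
python3 go.py 580.7 182.5 57 1.794
```

```text
clock: 20.75
eef_pos: [580.9, 182.2, 57.3]
tcp_rot: [3.141, -0.0, 1.793]
contact_force: [0.1, -0.2, 0.3]
opening: 1.001
grasp_force: 0.0
clk 20.75 turn [ 0.  -0.  -0.1] shift [ 0.0003 -0.0001  0.0003] rows 1.0
```

Target for green is (531.2, −176.6).

```bash
python3 -m creep '0 0 0 0 0 0 120;0 0 0 0 0 0 255;0 0 0 0 0 0 255;0 0 0 0 0 0 255;0 0 0 0 0 0 255;0 0 0 0 0 0 255' 40
python3 -m creep '0 0 0 0 0 -0.015 255;0 0 0 0 0 -0.04 255;0 0 0 0 0 -0.08 255;0 0 0 0 0 -0.115 255;0 0 0 -0.01 -0.003 -0.129 255;0 0 1 -0.04 -0.01 -0.129 255;0 0 2 -0.09 -0.022 -0.129 255;0 0 3 -0.14 -0.034 -0.129 255'
python3 go.py 531.2 -176.6 185 1.669
```

```text
clock: 21.5
eef_pos: [580.8, 183.0, 57.3]
tcp_rot: [3.14, -0.0, 1.794]
contact_force: [-0.9, -0.2, 5.4]
opening: 0.496
grasp_force: 39.9
clock: 22.5
eef_pos: [577.1, 37.0, 184.8]
tcp_rot: [-3.14, 0.0, 1.742]
contact_force: [0.8, -0.3, -2.8]
opening: 0.493
grasp_force: 41.0
clk 22.5 turn [-0.1  0.   4.2] shift [-2.026e-01 -8.150e-02 -1.000e-04] rows 4.0
```

```bash
python3 -m creep '0 0 1 -0.055 -0.022 0 255;0 0 2 -0.105 -0.042 0 255;0 0 3 -0.15 -0.06 0 255;0 0 4 -0.185 -0.074 0 255;0 0 4.2 -0.203 -0.081 0 255;0 0 4.2 -0.203 -0.081 0 255;0 0 4.2 -0.203 -0.081 0 255;0 0 4.2 -0.203 -0.081 0 255'
python3 go.py 531.2 -176.6 62 1.669
```

```text
clock: 23.5
eef_pos: [532.9, -174.0, 185.3]
tcp_rot: [-3.141, -0.0, 1.669]
contact_force: [1.1, -0.2, -1.5]
opening: 0.49
grasp_force: 41.0
clk 23.5 turn [-0. -0.  0.] shift [-0.0025 -0.0019  0.1233] rows 2.0
```

```bash
python3 -m creep '0 0 0 -0.002 -0.002 0.04 255;0 0 0 -0.002 -0.002 0.08 255;0 0 0 -0.002 -0.002 0.105 255;0 0 0 -0.002 -0.002 0.12 255;0 0 0 -0.002 -0.002 0.124 255;0 0 0 -0.002 -0.002 0.124 255;0 0 0 -0.002 -0.002 0.124 255'
python3 -m creep '0 0 0 0 0 0.002 255;0 0 0 0 0 0.004 255;0 0 0 0 0 0.005 255;0 0 0 0 0 0.006 255;0 0 0 0 0 0.006 255;0 0 0 0 0 0.006 255'
python3 -m creep '0 0 0 0 0 0.0005 255;0 0 0 0 0 0.001 255;0 0 0 0 0 0.001 255'
```

```text
clock: 24.38
eef_pos: [531.6, -177.4, 62.4]
tcp_rot: [3.14, 0.001, 1.668]
contact_force: [0.6, -0.2, -1.1]
opening: 0.494
grasp_force: 41.0
clock: 25.12
eef_pos: [530.9, -177.2, 55.4]
tcp_rot: [-3.142, -0.0, 1.668]
contact_force: [-0.2, 0.0, -2.1]
opening: 0.492
grasp_force: 41.0
clock: 25.5
eef_pos: [531.1, -177.3, 55.2]
tcp_rot: [3.141, 0.0, 1.668]
contact_force: [-2.1, 0.2, 8.9]
opening: 0.494
grasp_force: 42.0
```

```bash
python3 -m creep '0 0 0 0 0 0 110;0 0 0 0 0 0 80;0 0 0 0 0 0 40;0 0 0 0 0 0 40;0 0 0 0 0 -0.03 40;0 0 0 0 0 -0.07 40;0 0 0 0 0 -0.12 40;0 0 0 0 0 -0.125 40'
python3 go.py 596 115.8 180 1.794
python3 - <<'E'
from m import *
grab('scene','s3.png')
E
```

```text
clock: 26.5
eef_pos: [533.1, -177.9, 183.1]
tcp_rot: [3.136, 0.003, 1.668]
contact_force: [-0.0, -0.5, -0.6]
opening: 0.841
grasp_force: 0.0
clk 26.5 turn [ 0.3  0.2 -7.2] shift [0.2862 0.0912 0.0028] rows 5.0
```

View pics/s3.png

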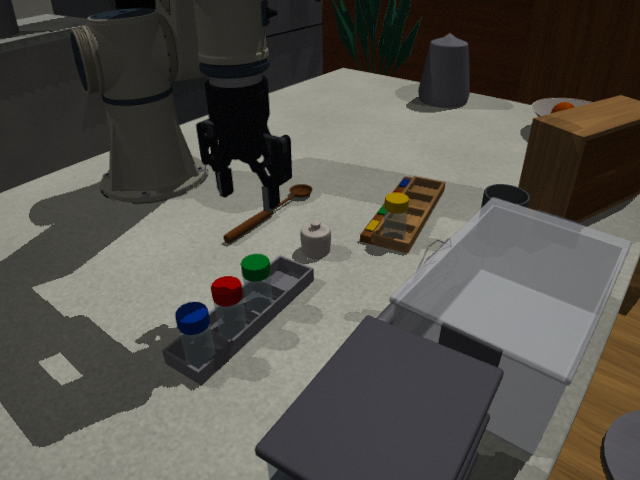

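Blue (193,320), red (227,292) and green (256,268) stand upright in the rack. Yellow is still in the tray at (397,203).

```bash
python3 -m creep '0 0 -7.2 0.286 0.091 0.003 40;0 0 -7.2 0.286 0.091 0.003 40;0 0 -7.2 0.286 0.091 0.003 40;0 0 -7.2 0.286 0.091 0.003 40;0 0 -7.2 0.286 0.091 0.003 20;0 0 -7.2 0.286 0.091 0.003 0;0 0 -7.2 0.286 0.091 0.003 0;0 0 -7.2 0.286 0.091 0.003 0'
python3 go.py 596 115.8 57 1.794
```

```text
clock: 27.55
eef_pos: [593.2, 114.9, 175.8]
tcp_rot: [-3.14, 0.0, 1.792]
contact_force: [0.3, -0.2, -0.2]
opening: 1.001
grasp_force: 0.0
clk 27.55 turn [-0.1  0.  -0.1] shift [0.0002 0.0031 0.1188] rows 2.0
```

```bash
python3 -m creep '0 0 0 0 0.002 0.03 0;0 0 0 0 0.002 0.07 0;0 0 0 0 0.002 0.1 0;0 0 0 0 0.002 0.12 0;0 0 0 0 0.002 0.12 0;0 0 0 0 0.002 0.12 0'
python3 go.py 596 115.8 57 1.794
```

```text
clock: 28.3
eef_pos: [596.4, 116.5, 57.4]
tcp_rot: [3.14, 0.0, 1.793]
contact_force: [0.5, 0.0, -0.2]
opening: 1.0
grasp_force: 0.0
clk 28.3 turn [ 0.1  0.  -0. ] shift [-0.0006 -0.0006  0.0004] rows 1.0
```

```bash
python3 -m creep '0 0 0 0 0 0 120;0 0 0 0 0 0 255;0 0 0 0 0 0 255;0 0 0 0 0 0 255;0 0 0 0 0 0 255;0 0 0 0 0 0 255' 40
python3 -m creep '0 0 0 0 0 -0.015 255;0 0 0 0 0 -0.04 255;0 0 0 0 0 -0.08 255;0 0 0 0 0 -0.115 255;0 0 0 -0.01 -0.003 -0.129 255;0 0 1 -0.03 -0.01 -0.129 255;0 0 2 -0.06 -0.022 -0.129 255;0 0 3 -0.1 -0.034 -0.129 255'
python3 go.py 524.7 -111 185 1.669
```

```text
clock: 29.05
eef_pos: [596.1, 116.8, 57.3]
tcp_rot: [3.141, 0.0, 1.794]
contact_force: [-1.0, -0.5, 6.1]
opening: 0.494
grasp_force: 40.0
clock: 30.05
eef_pos: [582.8, 9.8, 183.5]
tcp_rot: [-3.138, -0.0, 1.741]
contact_force: [0.2, -0.9, -1.5]
opening: 0.49
grasp_force: 40.8
clk 30.05 turn [-0.2 -0.   4.1] shift [-0.1092 -0.0777 -0.0013] rows 3.0
```

```bash
python3 -m creep '0 0 1 -0.035 -0.025 0 255;0 0 2 -0.07 -0.05 0 255;0 0 3 -0.095 -0.067 0 255;0 0 4.1 -0.109 -0.078 0 255;0 0 4.1 -0.109 -0.078 0 255;0 0 4.1 -0.109 -0.078 0 255;0 0 4.1 -0.109 -0.078 0 255'
python3 go.py 524.7 -111 62 1.669
```

```text
clock: 30.92
eef_pos: [526.6, -108.3, 185.3]
tcp_rot: [-3.142, -0.0, 1.671]
contact_force: [0.4, -0.3, -1.8]
opening: 0.492
grasp_force: 40.8
clk 30.93 turn [-0.  -0.   0.1] shift [-0.0026 -0.0021  0.1233] rows 2.0
```

```bash
python3 -m creep '0 0 0 -0.002 -0.002 0.04 255;0 0 0 -0.002 -0.002 0.08 255;0 0 0 -0.002 -0.002 0.105 255;0 0 0 -0.002 -0.002 0.12 255;0 0 0 -0.002 -0.002 0.124 255;0 0 0 -0.002 -0.002 0.124 255;0 0 0 -0.002 -0.002 0.124 255'
python3 -m creep '0 0 0 0 0 0.002 255;0 0 0 0 0 0.004 255;0 0 0 0 0 0.005 255;0 0 0 0 0 0.006 255;0 0 0 0 0 0.006 255;0 0 0 0 0 0.006 255'
python3 -m creep '0 0 0 0 0 0.0005 255;0 0 0 0 0 0.001 255;0 0 0 0 0 0.001 255'
```

```text
clock: 31.8
eef_pos: [525.2, -111.3, 62.4]
tcp_rot: [3.14, 0.0, 1.67]
contact_force: [0.3, 0.3, -1.7]
opening: 0.492
grasp_force: 40.9
clock: 32.55
eef_pos: [524.5, -111.2, 55.4]
tcp_rot: [-3.142, 0.0, 1.67]
contact_force: [0.5, 0.7, -0.9]
opening: 0.491
grasp_force: 41.0
clock: 32.92
eef_pos: [524.6, -111.2, 55.2]
tcp_rot: [3.141, 0.0, 1.67]
contact_force: [-2.8, 0.9, 9.8]
opening: 0.491
grasp_force: 42.0
```

```bash
python3 -m creep '0 0 0 0 0 0 110;0 0 0 0 0 0 80;0 0 0 0 0 0 40;0 0 0 0 0 0 40;0 0 0 0 0 -0.03 40;0 0 0 0 0 -0.07 40;0 0 0 0 0 -0.12 40;0 0 0 0 0 -0.125 40'
python3 -m creep '0 0 0 0.05 0 0 40;0 0 0 0.1 0 0 40;0 0 0 0.13 0 0 40;0 0 0 0.13 0 0 40;0 0 0 0.13 0 0 40'
python3 - <<'E'
from m import *
grab('scene','s4.png'); f=grab('top')
for c in HUE:
  for a,ce,m in blobs(f,c,250): v,u=np.nonzero(m); print(c,a,onplane(f,[ce],89)[0].round(1),np.median(pts(f,np.c_[u,v])[:,2]).round(1))
E
```

```text
clock: 33.92
eef_pos: [526.7, -111.7, 182.9]
tcp_rot: [3.136, 0.002, 1.67]
contact_force: [0.5, -0.8, -0.7]
opening: 0.844
grasp_force: 0.0
clock: 34.55
eef_pos: [511.4, 17.8, 178.9]
tcp_rot: [-3.141, 0.0, 1.67]
contact_force: [-0.3, -0.2, 0.6]
opening: 0.839
grasp_force: 0.0
blue 528 [ 544.1 -304.4   89. ] 89.4
red 527 [ 537.9 -238.9   89. ] 89.1
green 481 [ 531.6 -176.    89. ] 89.6
```

View pics/s4.png

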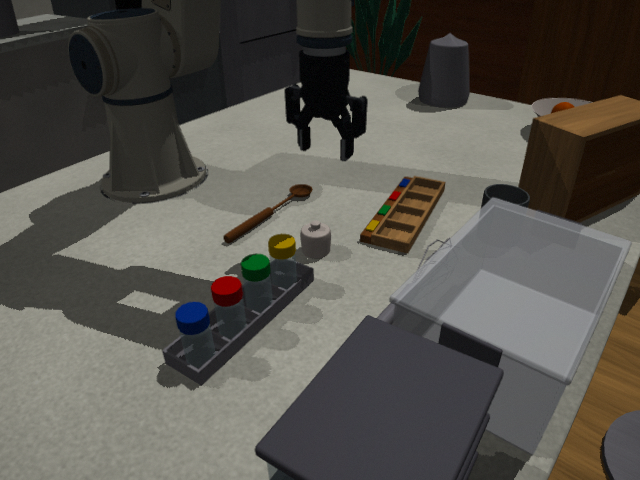

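All four jars stand upright in the rack: blue (193,320), red (227,292), green (256,268), yellow (282,248). The lid tops of blue, red and green measure 89 mm, as they should on the rack floor. The colour mask missed yellow in the top view, but it is plainly seated here.

```bash
python3 -c "
from rig import r
print(r.sign_off())"
```

```text
the job is handed in; nothing more can be done
None
```

I moved all four jars into the steel rack in reverse order, upright and released (yellow, green, red, blue from the robot's left), and handed the job in at about 35 s.

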